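# Pack the seasoning caddy

### The arm

A 6-joint arm with a two-finger parallel gripper is mounted at the origin on the work surface. World frame = base frame: x ahead of the robot, y to its left, z up, the work surface at z = 0. Lengths are in m, angles in degrees, forces in N, time in s.
With the tool pointing down it reaches from about 0.4 to 0.825 m from the base axis. Payload 7 kg.
Tool frame: the origin (TCP) lies on the centre line of the jaws, within the pads' length; the fingertips stand 19 mm ahead of it and the grasp point (between the pads) is the TCP (r.tips_ahead is the distance from the TCP to the fingertips, in m); z points along the fingers, y is the line along which they close (so a half turn about z gives the same grasp; the last joint's range is limited). The gripper opens to 88 mm and grips with 3 to 60 N. Pads are 19 mm wide; open, the fingers measure 130 mm over their backs; the gripper's body (78 mm by 193 mm) begins 47 mm behind the grasp point.
Start: joints at [82.225, 20.546, 0.682, 0, -70.136, -16.507], TCP at [0.278, 0.615, 0.246] pointing down, gripper open.
Joint ranges: [-176.03, 176.03], [-82.01, 121.73], [-58.28, 71.71], [-173.87, 95.51], [-174.79, -0.11], [-173.66, 173.66]. Speed limits (degrees/s): [136.94, 136.94, 172.46, 180, 180, 180].

### API

Orientations are given as [roll, pitch, yaw] about the fixed x, y, z axes, in that order (R = Rz(yaw) Ry(pitch) Rx(roll)).
In Python, from plant import r, viewer, close_job gives the robot as it stands. The module is installed in compiled form; this text tells all that it offers.
- The arm moves only by the tool arm_command, never from a script. Its arguments are lists of equal length, an entry for each row: "travel": the shift along the world's x, y, z scaled (see below), a list of three; "delta_rot": the turn, a rotation vector about the world's x, y, z scaled (see below), a list of three. In form: {"travel": [[dx, dy, dz], ...], "delta_rot": [[rx, ry, rz], ...]}. A call has 1 to 20 rows; each row is the pose to reach, as a shift and turn from the pose commanded when the call began; what a row does not reach only later rows make up. The controller multiplies each number of a shift by 0.5 m and each number of a turn by 90 degrees. A row lasts 1/8 s, in which the tool goes at most 62.5 mm and 10.7 degrees, less where a joint would pass 70% of its speed; a pose out of reach is approached as far as the arm can. A call with a number of a shift or a turn outside -1 to 1 is refused whole. A call with a gripper value outside its range is refused whole. "grip" is the opening, from 0 (shut) to 1 (fully open), set as the call begins (left out, the last holds). The fingers move at their own pace and stop on an object; "newtons" is the grip in N (left out, the last holds). Time passes only in rows, so rows that repeat a pose let the fingers close. It gives the time, the measured TCP pose, the force, the opening and the grip force at its end, in the units of the state.
- r.get_state(): the state, without advancing time (a new reading comes with each control period).
- viewer.capture(name): name is "scene" or "top" or "wrist"; returns a dict with "img" (480x640x3 uint8, red, green, blue), "camera_matrix" (3x3 intrinsics, pixels), "R" (3x3) and "t" (3): a world point X has camera coordinates R X + t; the wrist camera has in their place "mount" (4x4, takes a point from camera to tool coordinates, whose origin is the TCP and whose axes are the flange's). Camera axes: x right, y down, z forward; pixel columns grow to the right and rows downward; lengths in m; the calibration is good to about 2 mm. A picture is of the moment at which its call begins: read the wrist's pose just before it. There is no depth.
- close_job(): hands the job in; it is judged then, once.
The state is a dict: "time_s": time; "joints": joint angles; "qd": joint speeds; "joint_torque": joint torques, N m; "tcp_pos": TCP position; "eef_rot": TCP orientation; "contact_force": force on the tool from outside, world axes, zero at the start; "moment": the same for the moment, N m; "gripper_width": finger opening in m; "gripper_force": force on a finger pad.
Only numpy, scipy, OpenCV 4.12 (cv2) and the standard library are available. Lean on these libraries where they do the work, as an engineer would, in place of code of your own. Each camera call takes 0.05 s, during which the arm holds its last target. There are 200 camera calls.

### The job

Pack the green tea tin and the amber spice jar into the free half of the blue caddy, so that both stand upright on its floor beside the two short containers already there; it is a snug fit, so turn the tin the way that leaves room for the jar. Set them down rather than dropping them, leave the two short containers standing in their places, and do not disturb the egg cup, timer or spoon on the counter.

Things in the scene. Friction and masses are not known exactly. Their poses are not given: they have to be found in the camera images.
- caddy: Blue open-topped box, fixed, 134 (x) x 142 (y) x 50 mm high; walls and floor 6 mm, so inside 122 x 130 mm and 44 mm deep. Origin: centre of its underside, on the counter; z up; may face any way round. Two short containers stand in a row along x in its +y half (y = +6 to +64 mm); the -y half (y = -65 to about +6 mm) is free.
- caddy_in (a point): Centre of the caddy's inner floor, 6 mm above the counter; axes as the caddy's.
- tea_tin: Green rectangular tin with a brass-coloured lid, upright, 46 mm along its x, 62 mm along its y, 100 mm high, about 0.2 kg. Origin: centre of its underside; z up. In the caddy its 46 mm side must run along the caddy's x or the jar does not fit beside it.
- spice_jar: Round amber glass jar with a black lid (lid from 70 to 98 mm height), upright, 62 mm diameter all the way up, 98 mm high, about 0.3 kg. Origin: centre of its underside; z up.
- salt_box: Short dark wooden box with a cork-coloured lid, 58 x 58 mm, 42 mm high, loose, already in the caddy's +y half, centred 30 mm to either side (x) of the middle. Origin: centre of its underside.
- short_jar: Short round red tin with a white lid, 58 mm diameter, 44 mm high, loose, already in the caddy's +y half beside the salt box. Origin: centre of its underside.
- egg_cup: White ceramic egg cup, 48 mm diameter, 58 mm high, standing on the counter. Origin: centre of its underside. Leave alone.
- timer: Round steel kitchen timer on a black base, 60 mm diameter, 44 mm high, standing on the counter. Origin: centre of its underside. Leave alone.
- spoon: Black silicone spoon lying on the counter, about 280 mm long along its x (bowl at +x, 52 mm wide), 10 mm thick. Origin: at counter height, about mid-length. Leave alone.
Not all that is in view belongs to the job. Of the things that look like the tea_tin, the smallest one is meant. Of the things shaped like the caddy, the blue one is meant.

How it is judged:
By the outcome, as a careful person would: the job done as asked, in the order asked, and still so for the second after the job is handed in, with the robot touching nothing.
It also fails if it takes over 54 s, if anything falls off the work surface, if the arm or the gripper's body presses on something with over 40 N, if the wrist force passes 120 N, or if a joint passes its speed limit or range.

## Working session

There is one attempt and no reset: what is moved stays moved. The work goes in short steps, Python scripts to look and compute and a tool call to move; the robot and the scene stay as the last step left them, time stands still between calls to the robot, and variables do not carry over. Pictures are saved under pics/ and viewed, at most 10 in all, crops included, and the job is handed in when it is done.

Besides the shell and the picture viewer there is one more tool, called after "Call:" as name(argument=value, ...) on one line, values as JSON. arm_command: Moves the arm, as the interface text tells. Shifts and turns lie within -1 to 1; 1 stands for 0.5 m of shift or 90 degrees of turn. Its arguments: {"type":"object","properties":{"travel":{"type":"array"},"delta_rot":{"type":"array"},"grip":{"type":"number"},"newtons":{"type":"number"}},"required":["travel","delta_rot"]}

```bash
mkdir -p pics
python3 - <<'E'
from plant import r,viewer
import cv2,pickle
s=r.get_state(); print(s)
d={}
for n in("scene","top","wrist"):
    c=viewer.capture(n); d[n]=c; cv2.imwrite(f"pics/{n}0.png",c["img"][:,:,::-1])
    print(n,{k:v for k,v in c.items() if k!="img"})
pickle.dump(d,open("c0.pkl","wb"))
E
```

```text
{'time_s': 0.0, 'joints': array([ 8.22236435e+01,  2.05919412e+01,  6.34060496e-01, -2.25715851e-02,
       -7.01367979e+01, -1.65074849e+01]), 'qd': array([-0.03685305,  0.02053692,  0.09427005, -0.01398966,  0.05902823,
        0.17506008]), 'joint_torque': array([-1.28293336e-04, -5.82719064e+01,  2.93063235e+01,  6.99720696e+00,
        7.16366252e-03, -1.52031243e-04]), 'tcp_pos': array([0.27741093, 0.6148463 , 0.24461143]), 'eef_rot': array([ 1.79903194e+02, -6.56086699e-03, -2.42915226e+01]), 'contact_force': array([-0.4193575 ,  0.06094311, -0.26687629]), 'moment': array([-0.02122582, -0.0058376 ,  0.01706515]), 'gripper_force': 0.0, 'gripper_width': 0.0875875227125992}
scene {'camera_matrix': array([[524.13817855,   0.        , 310.49862169],
       [  0.        , 524.13817855, 233.68480294],
       [  0.        ,   0.        ,   1.        ]]), 'R': array([[-0.21175872,  0.97712324, -0.01970826],
       [ 0.658144  ,  0.12766497, -0.74198931],
       [-0.72249894, -0.17009358, -0.67012197]]), 't': array([ 0.10648159, -0.30946016,  1.67197456])}
top {'camera_matrix': array([[
[... 216 characters left out ...]
   [-9.81826567e-01, -2.02390010e-02, -1.88698108e-01],
       [ 1.88657727e-01,  3.90360470e-03, -9.82035144e-01]]), 't': array([-0.00526772,  0.52488338,  1.25211855])}
wrist {'camera_matrix': array([[361.61030404,   0.        , 317.31704137],
       [  0.        , 361.61030404, 232.29546052],
       [  0.        ,   0.        ,   1.        ]]), 'mount': array([[-9.44606702e-06, -9.53634952e-01, -3.00965744e-01,
         8.19653661e-02],
       [ 9.99998360e-01,  5.35988574e-04, -1.72971011e-03,
        -6.93041077e-04],
       [ 1.81082622e-03, -3.00965267e-01,  9.53633383e-01,
        -1.39430582e-01],
       [ 0.00000000e+00,  0.00000000e+00,  0.00000000e+00,
         1.00000000e+00]])}
```

View pics/top0.png

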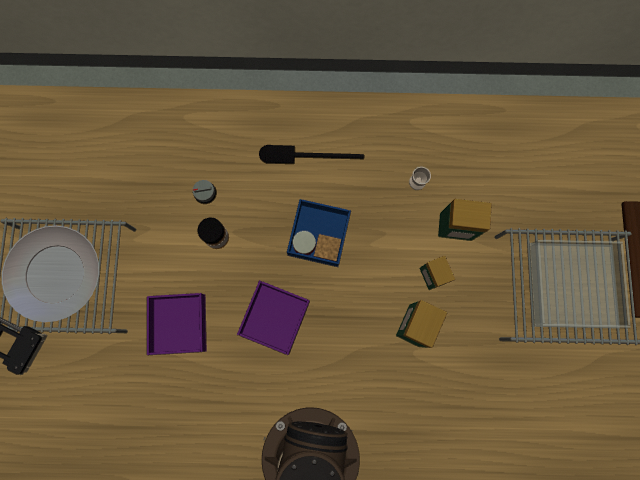

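View pics/scene0.png

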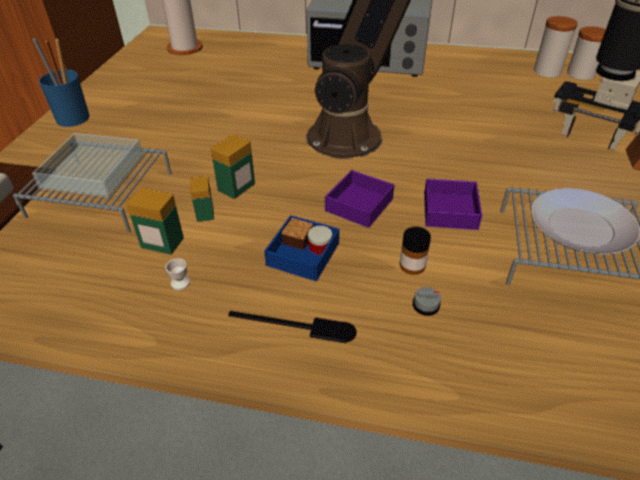

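Three tin-like things in the top view: (465,220), (421,324) and (437,272). The last has clearly the smallest lid and fits "smallest". The blue caddy is at (319,233), with purple decoys at (176,323) and (274,317). I'll confirm this in a crop while measuring.

```bash
cat > h.py <<'E'
import numpy as np,cv2
from scipy.spatial.transform import Rotation as Ro
def cam(c,s=None):
    """returns K, camera-to-world R, origin"""
    if "R" in c: return c["camera_matrix"],c["R"].T,-c["R"].T@c["t"]
    Rt=Ro.from_euler("xyz",s["eef_rot"],degrees=True).as_matrix();M=c["mount"]
    return c["camera_matrix"],Rt@M[:3,:3],Rt@M[:3,3]+s["tcp_pos"]
def ray(c,uv,z,s=None):
    K,R,o=cam(c,s); uv=np.atleast_2d(uv).astype(float)
    d=np.c_[uv,np.ones(len(uv))]@np.linalg.inv(K).T@R.T
    return o+d*((z-o[2])/d[:,2])[:,None]
def blobs(img,lo,hi,amin=60):
    m=cv2.inRange(cv2.cvtColor(img,cv2.COLOR_RGB2HSV),lo,hi)
    cs=cv2.findContours(m,cv2.RETR_EXTERNAL,cv2.CHAIN_APPROX_NONE)[0]
    return [k[:,0] for k in cs if cv2.contourArea(k)>amin]
def rect(p):
    (x,y),(w,h),a=cv2.minAreaRect((p[:,:2]*1000).astype(np.float32)); return np.round([x,y,w,h,a],1)
E
python3 - <<'E'
import pickle; from h import *
d=pickle.load(open("c0.pkl","rb"));t=d["top"];im=t["img"]
cv2.imwrite("pics/crop.png",cv2.resize(im[130:370,180:500],None,fx=2.5,fy=2.5,interpolation=cv2.INTER_CUBIC)[:,:,::-1])
for n,(x,y) in dict(wood=(370,280),lid=(440,268),biglid=(475,213),blue=(325,215),jar=(210,230),spoon=(290,154)).items(): print(n,cv2.cvtColor(im[y:y+1,x:x+1],cv2.COLOR_RGB2HSV)[0,0])
for n,lo,hi,z in(("blue",(100,120,30),(125,255,255),.05),("lid",(10,165,100),(28,255,255),.10),("green",(60,60,10),(95,255,200),.05),("black",(0,0,0),(180,255,30),.098)):
    for k in blobs(im,lo,hi):
        if k[:,1].min()>100 and k[:,1].max()<400: print(n,k.mean(0).round(),len(k),rect(ray(t,k,z)))
E
```

```text
wood [ 19 129 117]
lid [ 20 167 122]
biglid [ 20 169 124]
blue [107 189  81]
jar [15 78 13]
spoon [30 34 15]
blue [317. 235.] 236 [544.3  -8.8 132.2 145.6  78.2]
lid [426. 324.] 125 [ 322.3 -263.1   66.3   88.4   65.7]
lid [441. 270.] 78 [ 446.4 -300.4   59.7   43.4   22.8]
lid [471. 214.] 122 [ 586.6 -377.9   89.2   64.4   84.2]
green [456. 227.] 151 [ 558.4 -350.   107.5   77.4   46.9]
black [ 17. 344.] 177 [252.9 691.9 104.2 102.3  66.4]
black [211. 231.] 72 [531.9 250.4  65.1  57.5  46.8]
black [448. 224.] 94 [ 565.3 -314.7   72.7   56.2   24.7]
black [320. 207.] 122 [585.7 -18.6 115.   25.5  77.9]
black [309. 155.] 227 [727.3  13.3 258.   46.2  88.2]
```

View pics/crop.png

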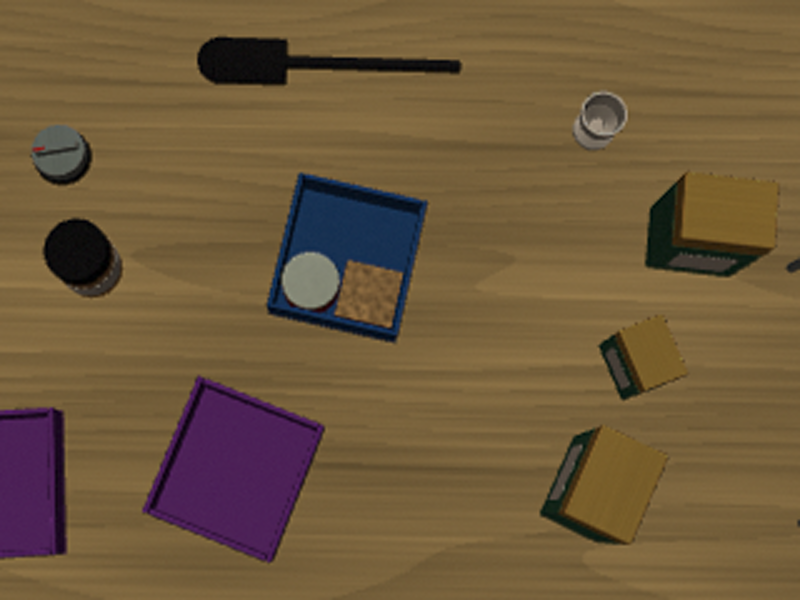

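The crop confirms it: the tin at (643,355) in the crop is clearly the smallest of the three green tins. The caddy's free half is on its far side, at crop (360,225). First stop: over the jar for a wrist view.

Call:
arm_command(travel=[[0.5,-0.73,0.05],[0.5,-0.73,0.05],[0.5,-0.73,0.05],[0.5,-0.73,0.05],[0.5,-0.73,0.05],[0.5,-0.73,0.05],[0.5,-0.73,0.05],[0.5,-0.73,0.05],[0.5,-0.73,0.05],[0.5,-0.73,0.05],[0.5,-0.73,0.05],[0.5,-0.73,0.05]], delta_rot=[[0,0,0.523],[0,0,0.523],[0,0,0.523],[0,0,0.523],[0,0,0.523],[0,0,0.523],[0,0,0.523],[0,0,0.523],[0,0,0.523],[0,0,0.523],[0,0,0.523],[0,0,0.523]], grip=1)

```text
time_s: 1.65
tcp_pos: [0.5271, 0.2511, 0.2705]
eef_rot: [-180.0, 0.0, 22.9]
contact_force: [-0.4, 0.2, -1.2]
gripper_width: 0.0877
gripper_force: 0.0
```

```bash
cat > snap.py <<'E'
import sys,pickle
from plant import r,viewer
import cv2
n=sys.argv[1]; s=r.get_state(); c=viewer.capture("wrist"); pickle.dump((s,c),open(n+".pkl","wb")); cv2.imwrite(f"pics/{n}.png",c["img"][:,:,::-1])
print(s["time_s"],s["tcp_pos"].round(4),s["eef_rot"].round(2),s["joints"].round(1))
E
python3 snap.py w_jar
```

```text
1.65 [0.5271 0.2511 0.2705] [-180.      0.     22.87] [ 44.6  11.1  -9.   -0.  -69.9  68.2]
```

Call:
arm_command(travel=[[0,-0.5,0],[0,-0.5,0],[0,-0.5,0],[0,-0.5,0],[0,-0.5,0],[0,-0.5,0],[0,-0.5,0]], delta_rot=[[0,0,0],[0,0,0],[0,0,0],[0,0,0],[0,0,0],[0,0,0],[0,0,0]])

```text
time_s: 2.58
tcp_pos: [0.5277, 0.0014, 0.2705]
eef_rot: [-180.0, -0.0, 22.9]
contact_force: [-0.0, 0.1, -0.3]
gripper_width: 0.0878
gripper_force: 0.0
```

```bash
python3 snap.py w_cad
```

```text
2.575 [0.5277 0.0014 0.2705] [-180.     -0.     22.87] [ 21.5   5.7 -15.6  -0.  -68.8  91.4]
```

Call:
arm_command(travel=[[-0.16,-0.6,0],[-0.16,-0.6,0],[-0.16,-0.6,0],[-0.16,-0.6,0],[-0.16,-0.6,0],[-0.16,-0.6,0],[-0.16,-0.6,0],[-0.16,-0.6,0],[-0.16,-0.6,0]], delta_rot=[[0,0,0],[0,0,0],[0,0,0],[0,0,0],[0,0,0],[0,0,0],[0,0,0],[0,0,0],[0,0,0]])

```text
time_s: 3.75
tcp_pos: [0.4482, -0.2985, 0.2707]
eef_rot: [180.0, -0.0, 22.9]
contact_force: [0.1, -0.1, -0.7]
gripper_width: 0.0876
gripper_force: 0.0
```

```bash
python3 snap.py w_tin; python3 -c "
import cv2,numpy as np
a=[cv2.resize(cv2.imread(f'pics/{n}.png'),(400,300)) for n in('w_jar','w_cad','w_tin')]
cv2.imwrite('pics/three.png',np.vstack([np.hstack(a[:2]),np.hstack([a[2],a[2]*0])]))"
```

```text
3.75 [ 0.4482 -0.2985  0.2707] [ 1.7999e+02 -1.0000e-02  2.2920e+01] [-12.8   6.7 -14.3  -0.  -68.9 125.7]
```

View pics/three.png

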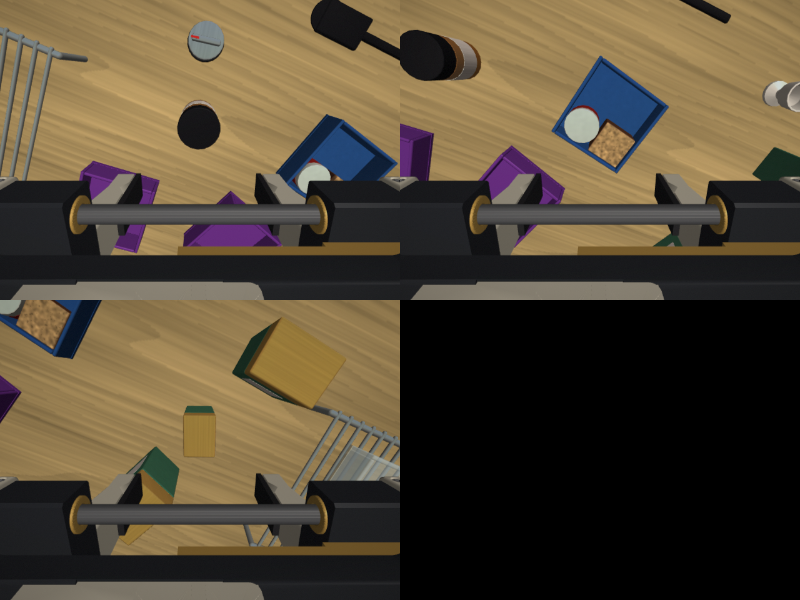

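The three wrist views (montage) show: jar lid at (198,127), the caddy whole with its two short containers at (610,115), and the small tin's lid at (199,432), already square to the jaws. Now measuring.

Run:
```python
import pickle; from h import *
L=lambda n:pickle.load(open(n+".pkl","rb"))
s,c=L("w_cad")
for k in blobs(c["img"],(100,120,30),(125,255,255),3000):
    p=ray(c,k,.05,s); print("caddy",k.mean(0).round(),rect(p)); 
for n,lo,hi,z in(("white",(0,0,120),(180,60,255),.05),("cork",(5,90,120),(17,255,255),.048)):
    for k in blobs(c["img"],lo,hi,800): print(n,k.mean(0).round(),rect(ray(c,k,z,s)))
s,c=L("w_tin")
for k in blobs(c["img"],(10,150,90),(28,255,255),800):
    print("lid",k.mean(0).round(),rect(ray(c,k,.10,s)))
big=s,c
for k in blobs(c["img"],(60,60,10),(95,255,200),300):print("green",k.mean(0).round(),rect(ray(c,k,.05,s)),rect(ray(c,k,.10,s)))
s,c=L("w_jar")
for k in blobs(c["img"],(0,0,0),(180,255,40),800):
    if 230<k[:,0].mean()<400 and 150<k[:,1].mean()<260:
        p=ray(c,k,.098,s)[:,:2]; o=cam(c,s)[2][:2]
        print("jar",rect(p)); m=p.mean(0); u=(m-o)/np.linalg.norm(m-o)
        q=p[(p-m)@u>0]; A=np.c_[2*q,np.ones(len(q))]; x=np.linalg.lstsq(A,(q**2).sum(1),rcond=None)[0]
        print(x[:2],np.sqrt(x[2]+x[:2]@x[:2]))
# heights of big tins: triangulate lid centre top-cam vs scene-cam
d=pickle.load(open("c0.pkl","rb"))
def tri(a,b):
    M=[];
    for (cc,uv) in(a,b):
        P=cc["camera_matrix"]@np.c_[cc["R"],cc["t"]]; M+=[uv[0]*P[2]-P[0],uv[1]*P[2]-P[1]]
    X=np.linalg.svd(M)[2][-1];return X[:3]/X[3]
t,sc=d["top"],d["scene"]
lt=[k.mean(0) for k in blobs(t["img"],(10,165,100),(28,255,255)) if 400<k[:,0].mean()<490 and k[:,1].mean()<340]
ls=[k.mean(0) for k in blobs(sc["img"],(10,165,60),(28,255,255)) if 120<k[:,0].mean()<260 and 130<k[:,1].mean()<230]
for a in lt:
    for b in ls: print(a.round(),b.round(),tri((t,a),(sc,b)).round(3))
```

```text
caddy [333. 184.] [547.   -8.  132.2 140.2  78.1]
white [222. 466.] [154.1 -14.   48.2 535.6  23. ]
white [453. 303.] [ 478.8 -180.4   96.9   33.    69.1]
white [182. 304.] [362.3  94.6  33.1  96.4  66.6]
white [291. 201.] [519.1  28.3  57.   56.1  22.9]
cork [338. 232.] [507.  -30.3  57.4  57.7  78.1]
lid [463. 400.] [ 326.1 -514.4   24.4  374.7   23. ]
lid [244. 306.] [ 345.8 -271.1   56.9   51.5   18.5]
lid [319. 216.] [ 448.2 -299.1   63.2   45.5   22.9]
lid [474. 101.] [ 583.7 -379.3  101.6   74.4   84.3]
green [254. 273.] [ 351.9 -272.1   80.2   64.    79. ] [ 375.7 -271.3   69.1   55.1   79. ]
green [319. 175.] [ 475.6 -287.4    8.9   44.9   22.9] [ 482.3 -284.4    7.7   38.6   22.9]
green [417. 115.] [ 557.  -353.7  121.6   71.7   47.1] [ 552.4 -341.5  104.7   61.8   47.1]
jar [536.3 256.1  62.2  59.3  43.9]
[0.53546111 0.25516021] 0.029545555620050783
[426. 324.] [154. 198.] [ 0.373 -0.384 -0.019]
[426. 324.] [197. 188.] [ 0.339 -0.323 -0.001]
[426. 324.] [228. 148.] [ 0.32  -0.259  0.129]
[441. 270.] [154. 198.] [ 0.477 -0.362  0.061]
[441. 270.] [197. 188.] [ 0.449 -0.305  0.086]
[441. 270.] [228. 148.] [ 0.425 -0.247  0.203]
[471. 214.] [154. 198.] [ 0.574 -0.36   0.143]
[471. 214.] [197. 188.] [ 0.553 -0.304  0.179]
[471. 214.] [228. 148.] [ 0.526 -0.249  0.285]
```

Call:
arm_command(travel=[[0,0,-0.1],[0,0,-0.2],[0,0,-0.28],[0,0,-0.33],[0,0,-0.366],[0,0,-0.366],[0,0,-0.366]], delta_rot=[[0,0,0],[0,0,0],[0,0,0],[0,0,0],[0,0,0],[0,0,0],[0,0,0]])

```text
time_s: 4.68
tcp_pos: [0.4483, -0.2996, 0.0884]
eef_rot: [180.0, -0.0, 22.8]
contact_force: [0.4, 0.3, -0.3]
gripper_width: 0.0877
gripper_force: 0.0
```

Call:
arm_command(travel=[[0,0,0],[0,0,0],[0,0,0],[0,0,0],[0,0,0],[0,0,0],[0,0,0],[0,0,0]], delta_rot=[[0,0,0],[0,0,0],[0,0,0],[0,0,0],[0,0,0],[0,0,0],[0,0,0],[0,0,0]], grip=0.4, newtons=20)

```text
time_s: 5.68
tcp_pos: [0.4476, -0.2998, 0.0876]
eef_rot: [180.0, -0.0, 22.8]
contact_force: [1.0, -0.5, 1.1]
gripper_width: 0.046
gripper_force: 20.0
```

Gripped at 46 mm. Lift, swing over the free half and turn so the 46 mm side runs along the caddy's x.

Call:
arm_command(travel=[[0,0,0.04],[0,0,0.12],[0,0,0.22],[0.03,0.06,0.26],[0.08,0.16,0.26],[0.13,0.26,0.26],[0.18,0.36,0.26],[0.22,0.46,0.26],[0.243,0.506,0.26],[0.243,0.506,0.26],[0.243,0.506,0.26]], delta_rot=[[0,0,0],[0,0,0],[0,0,0],[0,0,-0.05],[0,0,-0.12],[0,0,-0.2],[0,0,-0.28],[0,0,-0.35],[0,0,-0.386],[0,0,-0.386],[0,0,-0.386]])

```text
time_s: 7.05
tcp_pos: [0.5685, -0.047, 0.217]
eef_rot: [180.0, 0.1, -11.9]
contact_force: [-0.3, 0.0, -2.3]
gripper_width: 0.0457
gripper_force: 20.0
```

```bash
python3 snap.py w_over
```

```text
7.05 [ 0.5685 -0.047   0.217 ] [ 1.7998e+02  7.0000e-02 -1.1910e+01] [ 14.9  12.  -15.1  -0.  -63.   63.2]
```

View pics/w_over.png

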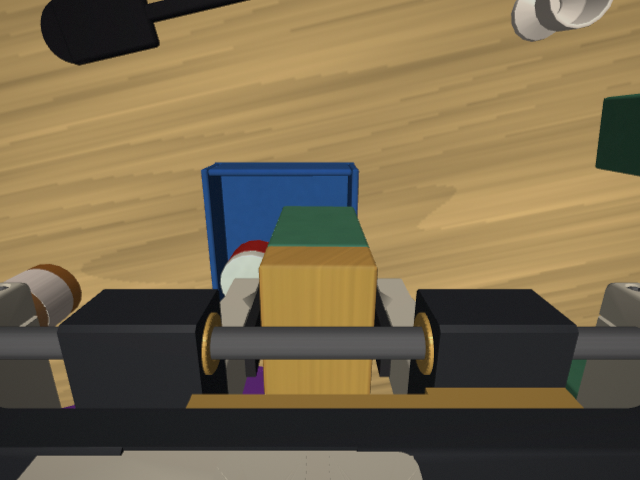

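The tin hangs squarely over the caddy. Its bottom far edge is at about (283–352, 207) and the caddy's far rim at (203–358, 163–168). I'll check these against the plan.

Run:
```python
import pickle; from h import *
s,c=pickle.load(open("w_over.pkl","rb"))
k=max((b for b in blobs(c["img"],(100,120,30),(125,255,255),2000)),key=len)
a=np.radians(78.1);R=np.array([[np.cos(a),np.sin(a)],[-np.sin(a),np.cos(a)]])
f=lambda uv,z:((ray(c,uv,z,s)[:,:2]*1000-[547,-8])@R.T).round(1)
cor=[k[np.argmin(k@v)] for v in((1,1.5),(-1,1.5))]; print(cor,f(cor,.05))
g=[b for b in blobs(c["img"],(60,60,10),(95,255,200),500) if 250<b[:,0].mean()<400][0]
cor=[g[np.argmin(g@v)] for v in((1,2),(-1,2))]; print(cor,f(cor,.1294))
```

```text
[array([201, 170], dtype=int32), array([353, 163], dtype=int32)] [[ 65.5 -69.4]
 [-62.5 -75.3]]
[array([284, 206], dtype=int32), array([352, 207], dtype=int32)] [[-11.2 -57.2]
 [-55.  -56.6]]
```

```bash
python3 - <<'E'
import pickle; from h import *
s,c=pickle.load(open("w_over.pkl","rb"));im=c["img"]
a=np.radians(78.1);R=np.array([[np.cos(a),np.sin(a)],[-np.sin(a),np.cos(a)]])
f=lambda uv,z:((ray(c,uv,z,s)[:,:2]*1000-[547,-8])@R.T).round(1)
g=cv2.cvtColor(im,cv2.COLOR_RGB2GRAY).astype(int)
for x in(240,290,318,340): 
  d=np.diff(g[150:290,x]); print(x,[(150+i,d[i]) for i in np.argsort(-abs(d))[:9]])
print(f([[280,163]],.05),f([[318,206]],.1294),f([[318,265]],.2294),f([[263,266],[376,266]],.2294))
E
python3 -c "
import cv2
cv2.imwrite('pics/z.png',cv2.resize(cv2.imread('pics/w_over.png')[150:300,190:390],None,fx=4,fy=4,interpolation=cv2.INTER_CUBIC))"
```

```text
240 [(np.int64(252), np.int64(55)), (np.int64(161), np.int64(-47)), (np.int64(251), np.int64(42)), (np.int64(162), np.int64(-37)), (np.int64(277), np.int64(-32)), (np.int64(255), np.int64(22)), (np.int64(175), np.int64(15)), (np.int64(256), np.int64(14)), (np.int64(244), np.int64(-13))]
290 [(np.int64(161), np.int64(-40)), (np.int64(162), np.int64(-33)), (np.int64(175), np.int64(13)), (np.int64(174), np.int64(-11)), (np.int64(243), np.int64(11)), (np.int64(244), np.int64(11)), (np.int64(264), np.int64(10)), (np.int64(245), np.int64(10)), (np.int64(176), np.int64(9))]
318 [(np.int64(161), np.int64(-42)), (np.int64(162), np.int64(-35)), (np.int64(175), np.int64(22)), (np.int64(173), np.int64(-11)), (np.int64(265), np.int64(11)), (np.int64(245), np.int64(10)), (np.int64(244), np.int64(10)), (np.int64(264), np.int64(10)), (np.int64(243), np.int64(9))]
340 [(np.int64(161), np.int64(-39)), (np.int64(162), np.int64(-33)), (np.int64(175), np.int64(21)), (np.int64(264), np.int64(11)), (np.int64(245), np.int64(10)), (np.int64(246), np.int64(10)), (np.int64(244), np.int64(10)), (np.int64(173), np.int64(-10)), (np.int64(168), np.int64(9))]
[[ -1.3 -75.3]] [[-33.1 -57.2]] [[-33.1 -58.1]] [[-12.2 -57.7]
 [-55.1 -57.7]]
```

View pics/z.png

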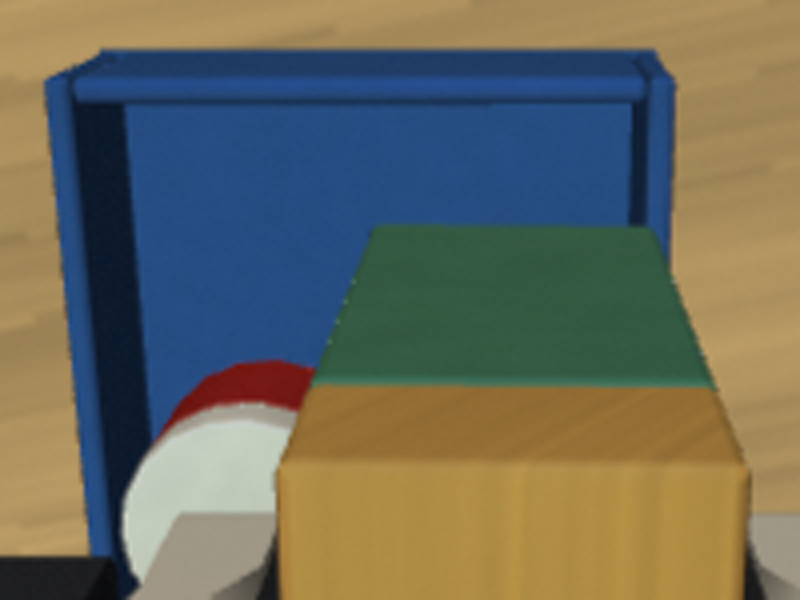

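Rim outer edge at row ≈169 and tin far edge at row 206: the tin sits about 1.5–2 mm too near the short containers. Shift 2 mm outwards and descend to just above the floor.

Call:
arm_command(travel=[[0.004,0,0],[0.004,0,-0.06],[0.004,0,-0.12],[0.004,0,-0.16],[0.004,0,-0.19],[0.004,0,-0.215],[0.004,0,-0.23],[0.004,0,-0.24],[0.004,0,-0.24]], delta_rot=[[0,0,0],[0,0,0],[0,0,0],[0,0,0],[0,0,0],[0,0,0],[0,0,0],[0,0,0],[0,0,0]])

```text
time_s: 8.22
tcp_pos: [0.5711, -0.0467, 0.0975]
eef_rot: [180.0, 0.0, -11.9]
contact_force: [0.0, 0.1, -1.6]
gripper_width: 0.0462
gripper_force: 20.0
```

Call:
arm_command(travel=[[0,0,-0.003],[0,0,-0.006],[0,0,-0.008],[0,0,-0.008]], delta_rot=[[0,0,0],[0,0,0],[0,0,0],[0,0,0]])

```text
time_s: 8.72
tcp_pos: [0.5712, -0.0467, 0.0937]
eef_rot: [-180.0, -0.0, -11.9]
contact_force: [0.2, -0.7, -1.9]
gripper_width: 0.0457
gripper_force: 20.0
```

Call:
arm_command(travel=[[0,0,-0.002],[0,0,-0.003],[0,0,-0.003]], delta_rot=[[0,0,0],[0,0,0],[0,0,0]])

```text
time_s: 9.1
tcp_pos: [0.5713, -0.0468, 0.0935]
eef_rot: [180.0, -0.1, -11.9]
contact_force: [-4.8, 0.8, 11.0]
gripper_width: 0.0459
gripper_force: 20.0
```

On the floor. Release and rise.

Call:
arm_command(travel=[[0,0,0.001],[0,0,0.001],[0,0,0.001],[0,0,0.001],[0,0,0.001],[0,0,0.001],[0,0,0.08],[0,0,0.18],[0,0,0.28],[0,0,0.36],[0,0,0.36],[0,0,0.36]], delta_rot=[[0,0,0],[0,0,0],[0,0,0],[0,0,0],[0,0,0],[0,0,0],[0,0,0],[0,0,0],[0,0,0],[0,0,0],[0,0,0],[0,0,0]], grip=0.9)

```text
time_s: 10.6
tcp_pos: [0.5707, -0.0467, 0.2717]
eef_rot: [-180.0, 0.0, -12.0]
contact_force: [-1.0, -0.1, 0.0]
gripper_width: 0.0788
gripper_force: 0.0
```

```bash
python3 snap.py w_a
python3 - <<'E'
import pickle; from h import *
s,c=pickle.load(open("w_a.pkl","rb"))
a=np.radians(78.1);R=np.array([[np.cos(a),np.sin(a)],[-np.sin(a),np.cos(a)]])
for n,lo,hi,z in(("lid",(10,150,90),(28,255,255),.106),("white",(0,0,120),(180,60,255),.05),("cork",(5,90,120),(17,255,255),.048)):
    for k in blobs(c["img"],lo,hi,600):
        p=ray(c,k,z,s); q=rect(p); print(n,k.mean(0).round(),q,(R@(q[:2]-[547,-8])).round(1))
E
```

```text
10.6 [ 0.5707 -0.0467  0.2717] [-1.7998e+02  2.0000e-02 -1.1960e+01] [ 14.9  10.  -10.2  -0.  -69.8  63.2]
lid [453. 400.] [ 353.2 -141.6  389.7   24.    78.1] [-170.7  162.1]
lid [318. 215.] [571.4 -46.2  45.4  64.1  76.8] [-32.3 -31.8]
white [222. 466.] [252.7 156.  538.5  48.5  78.2] [ 99.8 321.8]
white [441. 303.] [ 429.2 -154.6   91.8   33.8   32.7] [-167.7   85. ]
white [194. 303.] [485.2 112.2  33.9  91.3  33.4] [104.9  85.3]
white [261. 261.] [519.6  27.9  58.7  56.2  11.8] [29.5 34.2]
white [500.  31.] [ 688.8 -237.    38.4   24.7   11.4] [-194.8 -186. ]
white [537.  21.] [ 689.7 -269.1   48.    35.3   78. ] [-226.1 -193.5]
cork [313. 264.] [507.7 -30.8  56.7  56.9  78.1] [-30.4  33.8]
```

View pics/w_a.png

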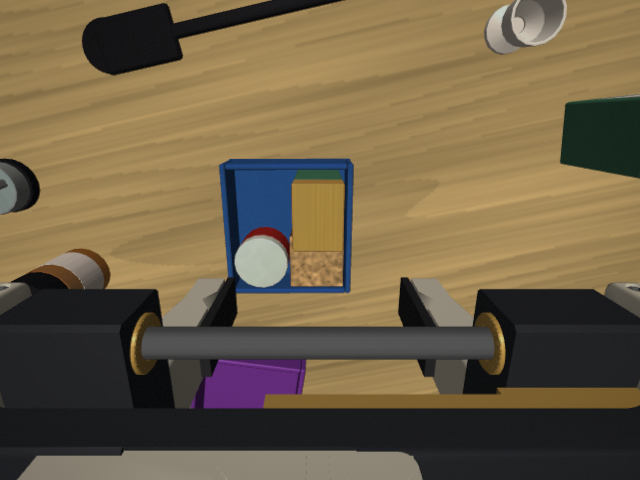

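The tin stands at about (−32, −31) mm in caddy coordinates, lid at pixel (318,215), and the short containers at (261,261) and (313,264) haven't moved. Next, the jar, with jaws turned to close along the caddy's y.

Call:
arm_command(travel=[[-0.072,0.604,0],[-0.072,0.604,0],[-0.072,0.604,0],[-0.072,0.604,0],[-0.072,0.604,0],[-0.072,0.604,0],[-0.072,0.604,0],[-0.072,0.604,0],[-0.072,0.604,0],[-0.072,0.604,0],[-0.072,0.604,0],[-0.072,0.604,0]], delta_rot=[[0,0,-1],[0,0,-1],[0,0,-1],[0,0,-1],[0,0,-1],[0,0,-1],[0,0,-1],[0,0,-1],[0,0,-1],[0,0,-1],[0,0,-1],[0,0,-1]], grip=1)

```text
time_s: 12.15
tcp_pos: [0.5351, 0.2552, 0.2717]
eef_rot: [180.0, -0.0, -101.9]
contact_force: [0.9, -0.4, 0.8]
gripper_width: 0.0875
gripper_force: 0.0
```

```bash
python3 snap.py w_j2
python3 - <<'E'
import pickle; from h import *
s,c=pickle.load(open("w_j2.pkl","rb"))
for k in blobs(c["img"],(0,0,0),(180,255,40),800):
    if 230<k[:,0].mean()<400 and 120<k[:,1].mean()<280:
        p=ray(c,k,.098,s)[:,:2]; o=cam(c,s)[2][:2]
        print("jar",k.mean(0),rect(p)); m=p.mean(0); u=(m-o)/np.linalg.norm(m-o)
        q=p[(p-m)@u>0]; A=np.c_[2*q,np.ones(len(q))]; x=np.linalg.lstsq(A,(q**2).sum(1),rcond=None)[0]
        print(x[:2],np.sqrt(x[2]+x[:2]@x[:2]))
E
```

```text
12.15 [0.5351 0.2552 0.2717] [ 1.7998e+02 -2.0000e-02 -1.0186e+02] [ 44.4  12.   -7.8  -0.  -70.3 -56.2]
jar [317.97927461 208.82901554] [535.  252.6  59.6  62.7  10. ]
[0.5347868 0.2542585] 0.029514882063334788
```

Call:
arm_command(travel=[[0,-0.001,-0.1],[0,-0.001,-0.2],[0,-0.001,-0.28],[0,-0.001,-0.34],[0,-0.001,-0.373],[0,-0.001,-0.373],[0,-0.001,-0.373]], delta_rot=[[0,0,0],[0,0,0],[0,0,0],[0,0,0],[0,0,0],[0,0,0],[0,0,0]])

```text
time_s: 13.08
tcp_pos: [0.5358, 0.2553, 0.0868]
eef_rot: [-179.9, 0.1, -101.9]
contact_force: [-1.1, -0.1, -0.2]
gripper_width: 0.0876
gripper_force: 0.0
```

Call:
arm_command(travel=[[0,0,0],[0,0,0],[0,0,0],[0,0,0],[0,0,0],[0,0,0]], delta_rot=[[0,0,0],[0,0,0],[0,0,0],[0,0,0],[0,0,0],[0,0,0]], grip=0.6, newtons=25)

```text
time_s: 13.82
tcp_pos: [0.5351, 0.2549, 0.0859]
eef_rot: [-180.0, 0.0, -101.9]
contact_force: [-2.3, -0.3, 4.8]
gripper_width: 0.0615
gripper_force: 25.0
```

Call:
arm_command(travel=[[0,0,0.04],[0,0,0.12],[0,0,0.2],[0.01,-0.05,0.26],[0.03,-0.15,0.26],[0.05,-0.25,0.26],[0.07,-0.35,0.26],[0.085,-0.44,0.26],[0.091,-0.487,0.26],[0.091,-0.487,0.26],[0.091,-0.487,0.26]], delta_rot=[[0,0,0],[0,0,0],[0,0,0],[0,0,0],[0,0,0],[0,0,0],[0,0,0],[0,0,0],[0,0,0],[0,0,0],[0,0,0]])

```text
time_s: 15.2
tcp_pos: [0.5803, 0.0115, 0.2151]
eef_rot: [180.0, -0.0, -102.0]
contact_force: [0.2, 0.1, -1.7]
gripper_width: 0.0614
gripper_force: 25.0
```

```bash
python3 snap.py w_jo; python3 -c "
from h import *
from plant import viewer
c=viewer.capture('top')['img'][180:280,260:380]
a=cv2.imread('pics/w_jo.png')
cv2.imwrite('pics/v.png',np.vstack([a[:330],cv2.copyMakeBorder(cv2.resize(c[:,:,::-1],(320,266)),0,0,0,320,cv2.BORDER_CONSTANT)]))"
```

```text
15.2 [0.5803 0.0115 0.2151] [ 1.7996e+02 -1.0000e-02 -1.0198e+02] [ 20.4  13.  -14.1  -0.  -63.  -32.4]
```

View pics/v.png

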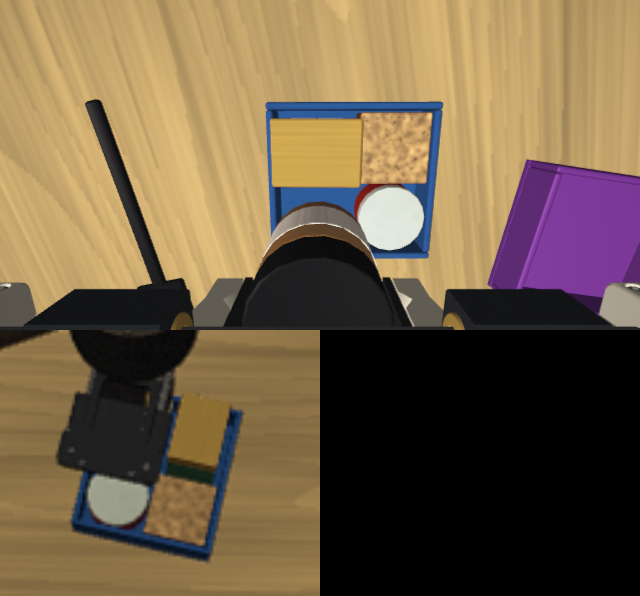

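The jar hangs above the free corner. The tin lid spans (270–361, 118–187) and the jar's bottom leading edge is at (318,203). Measuring the gap before lowering.

Run:
```python
import pickle; from h import *
s,c=pickle.load(open("w_jo.pkl","rb"))
a=np.radians(78.1);R=np.array([[np.cos(a),np.sin(a)],[-np.sin(a),np.cos(a)]])
f=lambda uv,z:((ray(c,uv,z,s)[:,:2]*1000-[547,-8])@R.T).round(1)
for n,lo,hi,z in(("lid",(10,150,120),(28,255,255),.106),("white",(0,0,120),(180,40,255),.05),("cork",(5,90,120),(17,255,255),.048)):
    for k in blobs(c["img"],lo,hi,600):
        if k[:,1].max()<270 and 250<k[:,0].mean()<450: q=rect(ray(c,k,z,s)); print(n,q,(R@(q[:2]-[547,-8])).round(1))
print("tin corners",f([[270,118],[361,118],[361,187],[271,187]],.106))
print("jar edge",f([[318,203]],.1291),"caddy far corners",f([[266,102],[442,102],[428,257]],.05))
print("tcp",(R@(s["tcp_pos"][:2]*1000-[547,-8])).round(1))
```

```text
lid [569.3 -45.6  44.3  61.   78. ] [-32.2 -29.6]
white [518.8  28.2  57.1  57.1  78. ] [29.6 35.1]
cork [506.3 -30.6  57.5  57.7  79.5] [-30.5  35.2]
tin corners [[-55.  -59.8]
 [-54.9  -0.1]
 [ -9.3   1.5]
 [ -9.3 -60.9]]
jar edge [[ -3.3 -28.4]] caddy far corners [[-67.  -69.4]
 [-66.8  70.1]
 [ 65.   71.1]]
tcp [ 25.9 -28.6]
```

Call:
arm_command(travel=[[0.002,-0.002,0],[0.002,-0.002,-0.06],[0.002,-0.002,-0.12],[0.002,-0.002,-0.16],[0.002,-0.002,-0.19],[0.002,-0.002,-0.215],[0.002,-0.002,-0.23],[0.002,-0.002,-0.24],[0.002,-0.002,-0.24]], delta_rot=[[0,0,0],[0,0,0],[0,0,0],[0,0,0],[0,0,0],[0,0,0],[0,0,0],[0,0,0],[0,0,0]])

```text
time_s: 16.42
tcp_pos: [0.5816, 0.0102, 0.0956]
eef_rot: [180.0, -0.0, -102.0]
contact_force: [0.1, 0.3, -2.2]
gripper_width: 0.0617
gripper_force: 25.0
```

Call:
arm_command(travel=[[0,0,-0.003],[0,0,-0.005],[0,0,-0.006],[0,0,-0.006]], delta_rot=[[0,0,0],[0,0,0],[0,0,0],[0,0,0]])

```text
time_s: 16.92
tcp_pos: [0.5816, 0.0103, 0.0926]
eef_rot: [-180.0, 0.0, -102.0]
contact_force: [0.9, 0.1, -1.0]
gripper_width: 0.0618
gripper_force: 25.0
```

Call:
arm_command(travel=[[0,0,-0.001],[0,0,-0.002],[0,0,-0.002]], delta_rot=[[0,0,0],[0,0,0],[0,0,0]])

```text
time_s: 17.3
tcp_pos: [0.5816, 0.0103, 0.092]
eef_rot: [-180.0, 0.0, -101.9]
contact_force: [-1.2, 0.1, 4.1]
gripper_width: 0.0614
gripper_force: 25.0
```

Down on the floor. Release, rise, and look.

Call:
arm_command(travel=[[0,0,0],[0,0,0],[0,0,0],[0,0,0],[0,0,0],[0,0,0.02],[0,0,0.08],[0,0,0.18],[0,0,0.28],[0,0,0.36],[-0.1,0.2,0.36],[-0.2,0.4,0.36],[-0.2,0.5,0.36],[-0.2,0.5,0.36],[-0.2,0.5,0.36]], delta_rot=[[0,0,0],[0,0,0],[0,0,0],[0,0,0],[0,0,0],[0,0,0],[0,0,0],[0,0,0],[0,0,0],[0,0,0],[0,0,0],[0,0,0],[0,0,0],[0,0,0],[0,0,0]], grip=0.95)

```text
time_s: 19.18
tcp_pos: [0.4805, 0.263, 0.2724]
eef_rot: [-180.0, 0.1, -101.8]
contact_force: [0.7, -0.7, 0.7]
gripper_width: 0.0831
gripper_force: 0.0
```

```bash
python3 -c "
from h import *
from plant import viewer
t=viewer.capture('top')['img'];s=viewer.capture('scene')['img'];
a=cv2.resize(t[120:345,180:480],(400,300));b=cv2.resize(s[180:330,200:400],(400,300),interpolation=cv2.INTER_CUBIC)
cv2.imwrite('pics/end.png',np.hstack([a,b])[:,:,::-1])"
```

```text
(no output)
```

View pics/end.png

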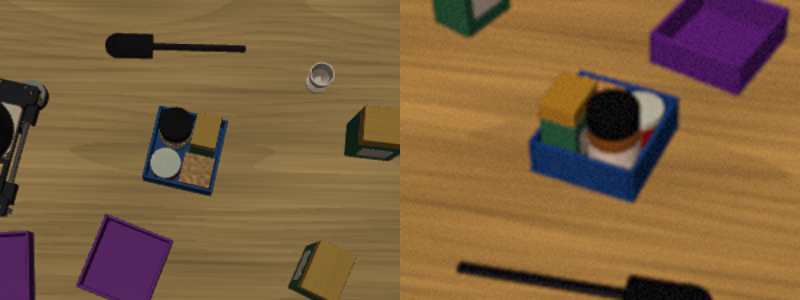

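The top view shows the jar (176,124) and tin (207,131) upright in the caddy. The short containers are in place at (165,163) and (196,170), and the spoon, egg cup and timer look undisturbed. Handing in.

```bash
python3 -c "
from plant import close_job
print(close_job())"
```

```text
the job is handed in; nothing more can be done
None
```

The green tea tin and the amber spice jar stand upright in the blue caddy's free half, the short containers are still in place and the egg cup, timer and spoon were left alone; the job was handed in at about 19 s, with no verdict returned.

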